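# Stack disc springs in series on a leaning arbor

### The job

Stack three of the four disc springs on the leaning arbor with their faces alternating: first one with its crown (the raised narrow side) toward the arbor's tip, on it one with its crown toward the seat, and on that one again with its crown toward the tip. Put them on one at a time, each fully home and flat on the one below. Two springs lie crown up and two crown down on the wooden board, so take each as it already lies, leave the spare one where it is, and do not disturb the bottle, the brass weight or the wax block.

Things in the scene. Friction and masses are not known exactly. Their poses are not given: they have to be found in the camera images.
- spring_1: steel cone washer, OD 46, bore 21.6, 11 mm high, 60 g. Wide end: cylindrical rim 5 mm thick, flat under OD 37-46; narrow end (crown): flat ring 21.6-29. Origin on axis at mid height; own +z points out of the crown; rim spans -5.5 to -0.5 mm of own z. +z up = crown up (cone), down = crown down (dish). Starts crown up on a land of the board; which one varies.
- spring_2: disc spring identical to spring_1, same origin and axes; Starts crown down on a land of the board; which one varies.
- spring_3: disc spring identical to spring_1, same origin and axes; Starts crown up on a land of the board; which one varies.
- spring_4: disc spring identical to spring_1, same origin and axes; Starts crown down on a land of the board; which one varies.
- board: fixed wooden board 80x228 mm (own x by y), 30 thick; origin centre of underside. Four round lands in a row at own y = -87, -29, 29, 87 mm: diameter 40, tops 42 mm above the underside; a spring lies on each within 3 mm of centre, rim overhanging 3 mm. Springs are 12 mm apart, so put the fingers at the long sides (closing along own x).
- arbor: fixed steel post, diameter 18, 58 mm long, last 8 mm chamfered, on a round flat seat of diameter 40. Origin at the centre of the seat face, 82 mm above the table; own +z runs along the post to its tip. It leans 35 degrees from vertical, roughly toward the robot. Below the seat face: flange 40 diameter, 14 deep, then a 28 mm thick stem.
- stand: fixed base of the arbor, a grey plate 110x100x38 mm; origin at the centre of its underside; the arbor leans toward its own -x. Seat centre at x = -7.9, z = 82 mm in its frame.
- arbor_level_1 (a point): point on the arbor's axis 5.5 mm above the seat: where the middle of the first spring comes when home
- arbor_level_2 (a point): point on the arbor's axis 16.5 mm above the seat: where the middle of the second spring comes when home
- arbor_level_3 (a point): point on the arbor's axis 27.5 mm above the seat: where the middle of the third spring comes when home
- oil_bottle: brown bottle with black cap, 32 mm diameter, 66 mm high, bystander; origin at centre of underside
- brass_weight: brass weight with knob, 33 mm diameter, 44 mm high, bystander; origin at centre of underside
- wax_block: green wax block 34x52x18 mm, bystander; origin at centre of underside

How it is judged:
By the outcome, as a careful person would: the job done as asked, in the order asked, and still so for the second after the job is handed in, with the robot touching nothing.
It also fails if it takes over 61 s, if anything falls off the work surface, if the arm or the gripper's body presses on something with over 40 N, if the wrist force passes 120 N, or if a joint passes its speed limit or range.

### The arm

A 7-joint arm with a two-finger parallel gripper is mounted at the origin on a cart in front of the work surface, level with it; the furniture and walls round the work are solid. World frame = base frame: x ahead of the robot, y to its left, z up, the work surface at z = 0. Lengths are in m, angles in rad, forces in N, time in s.
With the tool pointing down it reaches from about 0.4 to 0.85 m from the base axis. Payload 10.4 kg.
Tool frame: the origin (TCP) lies on the centre line of the jaws, within the pads' length; the fingertips stand 22 mm ahead of it and the grasp point (between the pads) lies 3 mm ahead of it; z points along the fingers, y is the line along which they close (so a half turn about z gives the same grasp; the last joint's range is limited). The gripper opens to 87 mm and grips with 3 to 60 N. Pads are 19 mm wide; open, the fingers measure 117 mm over their backs; the gripper's body (75 mm by 190 mm) begins 51 mm behind the grasp point.
Start: joints at [-1.165, 0.332, -0.065, 1.46, 0.022, 1.35, -0.088], TCP at [0.26, 0.568, 0.245] pointing down, gripper open.
Joint ranges: [-2.6, 2.6], [-0.5, 2.12], [-1.47, 1.34], [0.16, 2.42], [-1.27, 4.41], [0.06, 2.06], [-2.6, 2.6]. Speed limits (rad/s): [2.22, 2.22, 2.79, 2.79, 3.14, 3.14, 3.14].

### API

Orientations are given as a unit quaternion [w, x, y, z].
In Python, from plant import ctrl gives the robot as it stands.
- The arm moves only by the shell command python3 drive.py 'ROWS' [OPENING]. ROWS is a JSON object whose key "rows" holds a list of rows, 1 to 10 of them, each of 4 numbers: dx, dy, dz in m, then a turn about the tool's z in rad; each row is the pose to reach, as a shift and turn from the pose commanded when the command began, along the tool's axes at that moment; what a row does not reach only later rows make up. A row lasts 1/8 s, in which the tool goes at most 0.0625 m and 0.188 rad, less where a joint would pass 70% of its speed; a pose out of reach is approached as far as the arm can. OPENING is the opening from 0.0 (shut) to 1.0 (fully open), set as the command begins (- or left out keeps the last). The fingers move at their own pace and stop on an object; the grip force is fixed at half the most. Time passes only in rows, so rows that do not move let the fingers close. It prints the time, the measured TCP pose, the force, the opening and the grip force at its end. Input that does not fit is refused with a message, and nothing moves.
- ctrl.state(): the state, without advancing time (a new reading comes with each control period).
- ctrl.get_image(name): name is "scene" or "top" or "wrist"; returns (picture, depth): 400x640x3 uint8, blue, green, red; 400x640 float32, m along the optical axis (not along the pixel's ray), 0 where there is no reading.
- ctrl.camera_model(name): a dict with "intrinsics" (3x3 intrinsics, pixels), "R" (3x3) and "t" (3): a world point X has camera coordinates R X + t. Camera axes: x right, y down, z forward; pixel columns grow to the right and rows downward; lengths in m; the calibration is good to about 2 mm. A picture is of the moment at which its call begins: read the wrist's pose just before it. camera_model takes no time and is no camera call; for the wrist camera it gives the pose at the moment of the call.
- ctrl.close_job(): hands the job in; it is judged then, once.
The state is a dict: "t": time; "joints": joint angles; "joint_velocities": joint speeds; "joint_efforts": joint torques, N m; "eef_pos": TCP position; "orientation": TCP orientation; "wrist_force": force on the tool from outside, world axes, zero at the start; "moment": the same for the moment, N m; "width": opening from 0.0 (shut) to 1.0 (fully open); "finger_force": force on a finger pad.
Only numpy, scipy, OpenCV 4.12 (cv2) and the standard library are available. Lean on these libraries where they do the work, as an engineer would, in place of code of your own. Each camera call takes 0.05 s, during which the arm holds its last target. There are 200 camera calls.

## Working session

There is one attempt and no reset: what is moved stays moved. The work goes in short steps, Python scripts to look and compute and a shell command to move; the robot and the scene stay as the last step left them, time stands still between calls to the robot, and variables do not carry over. Pictures are saved under pics/ and viewed, at most 10 in all, crops included, and the job is handed in when it is done.

```bash
ls; mkdir -p pics; python3 - <<'E'
from plant import ctrl
import cv2,numpy as np
s=ctrl.state();print({k:np.round(v,3) for k,v in s.items()})
for n in ["scene","top"]:
    im,d=ctrl.get_image(n);cv2.imwrite(f"pics/{n}0.png",im);np.savez(f"pics/{n}0.npz",im=im,d=d)
    m=ctrl.camera_model(n);print(n,np.round(m["intrinsics"],1).tolist(),np.round(m["R"],3).tolist(),np.round(m["t"],3))
E
```

```text
drive.py
pics
plant.py
  5 drive.py
  3 plant.py
  8 total
{'t': np.float64(0.0), 'joints': array([-1.165,  0.333, -0.065,  1.461,  0.022,  1.35 , -0.089]), 'joint_velocities': array([ 0.   ,  0.001,  0.   ,  0.001, -0.001,  0.001,  0.001]), 'joint_efforts': array([ 1.0000e-03, -6.2326e+01,  2.5000e-02, -3.8989e+01, -6.1000e-02,
        4.0000e-02,  0.0000e+00]), 'eef_pos': array([0.26 , 0.568, 0.244]), 'orientation': array([-0.   ,  0.213,  0.977, -0.001]), 'wrist_force': array([-0.143,  0.431,  0.438]), 'moment': array([ 0.025,  0.031, -0.026]), 'finger_force': np.float64(0.0), 'width': np.float64(0.996)}
scene [[472.8, 0.0, 322.8], [0.0, 472.8, 195.9], [0.0, 0.0, 1.0]] [[0.618, -0.786, -0.012], [-0.572, -0.439, -0.692], [0.539, 0.434, -0.722]] [-0.374  0.351  1.008]
top [[484.9, 0.0, 323.0], [0.0, 484.9, 204.5], [0.0, 0.0, 1.0]] [[0.029, -1.0, -0.008], [-0.993, -0.028, -0.112], [0.111, 0.012, -0.994]] [-0.06   0.532  1.061]
```
View pics/scene0.png

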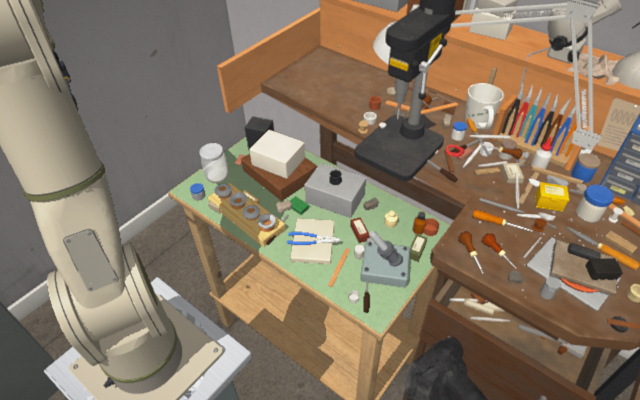

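View pics/top0.png

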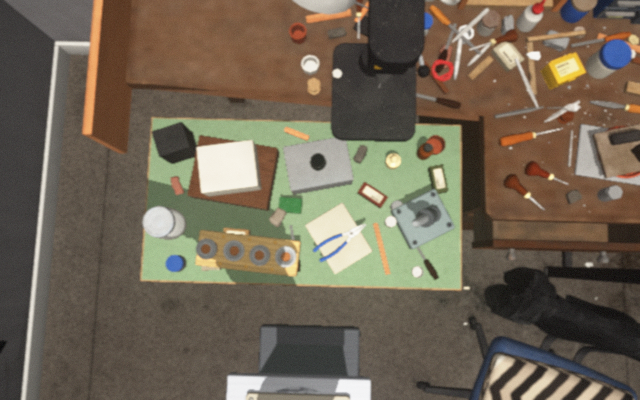

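The scene and top views show the board with four springs (top, about 205–288, 250) and the arbor stand at top (425, 215). I'll zoom in and get coarse positions.

```bash
cat > h.py <<'E'
import numpy as np,cv2
from plant import ctrl
def cloud(d,m):
    K=m["intrinsics"];v,u=np.indices(d.shape)
    c=np.stack([(u-K[0,2])/K[0,0]*d,(v-K[1,2])/K[1,1]*d,d],-1)
    return (c-m["t"])@m["R"]          # R^T (c-t)
def snap(n,tag):
    m=ctrl.camera_model(n);im,d=ctrl.get_image(n)
    cv2.imwrite(f"pics/{tag}.png",im);np.savez(f"pics/{tag}.npz",im=im,d=d,**m)
    return im,d,m
def load(tag): 
    z=np.load(f"pics/{tag}.npz");return z["im"],z["d"],z
def ray(m,u,v,z):
    r=m["R"].T@np.linalg.solve(m["intrinsics"],[u,v,1.]);o=-m["R"].T@m["t"]
    return o+r*(z-o[2])/r[2]
E
python3 - <<'E'
from h import *
z=np.load("pics/top0.npz");im,d=z["im"],z["d"];m=ctrl.camera_model("top")
P=cloud(d,m)
a=cv2.resize(im[220:285,190:310],None,fx=6.6,fy=6.6,interpolation=2);a=a[:290]
b=cv2.resize(im[150:285,370:460],None,fx=4,fy=4,interpolation=2)
a=cv2.resize(im[222:282,190:305],(575,300),interpolation=2)
b=cv2.resize(im[185:255,385:500],(575,350)[:2],interpolation=2)
cv2.imwrite("pics/c1.png",np.vstack([a,b[:300]]))
for u,v in [(207,247),(234,250),(260,254),(287,256),(200,235),(298,270),(427,212),(432,205),(400,240),(450,200),(392,221),(417,271),(235,232)]: print(u,v,P[v,u].round(3))
E
```

```text
207 247 [0.43  0.209 0.042]
234 250 [0.425 0.148 0.044]
260 254 [0.418 0.091 0.044]
287 256 [0.415 0.031 0.043]
200 235 [0.457 0.229 0.028]
298 270 [0.385 0.007 0.02 ]
427 212 [ 0.516 -0.266  0.091]
432 205 [ 0.537 -0.286  0.042]
400 240 [ 0.459 -0.222  0.006]
450 200 [ 0.555 -0.336  0.003]
392 221 [ 0.5   -0.2    0.032]
417 271 [ 0.39  -0.261  0.007]
235 232 [0.466 0.151 0.029]
```

View pics/c1.png

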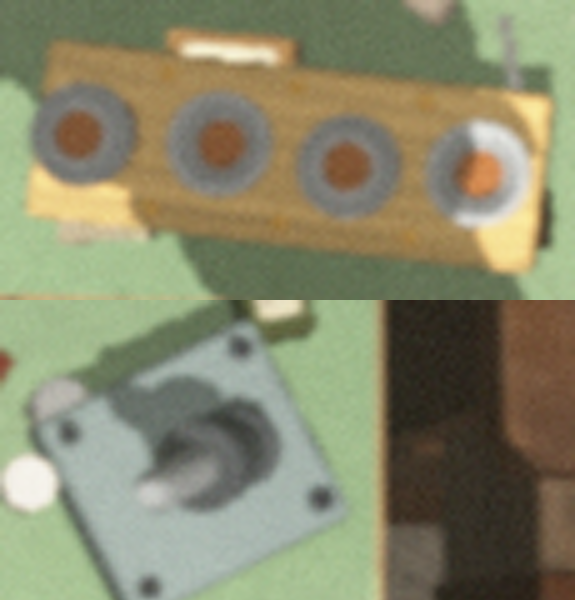

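The crop shows the springs in row at full-image px about (206,249), (234,250), (260,255), (286,256), and the arbor with tip at about (416,224), leaning down-left from its seat at about (435,215). Next I'll go above the board with the jaws across it.

```bash
python3 drive.py '{"rows":[[-0.332,-0.341,-0.035,1.22],[-0.332,-0.341,-0.035,1.22],[-0.332,-0.341,-0.035,1.22],[-0.332,-0.341,-0.035,1.22],[-0.332,-0.341,-0.035,1.22],[-0.332,-0.341,-0.035,1.22],[-0.332,-0.341,-0.035,1.22],[-0.332,-0.341,-0.035,1.22],[-0.332,-0.341,-0.035,1.22],[-0.332,-0.341,-0.035,1.22]]}' 1.0; python3 - <<'E'
from h import *
im,d,m=snap("wrist","w1")
print(ctrl.state()["eef_pos"],ctrl.state()["orientation"],ctrl.state()["joints"].__repr__(),m["R"].round(3).tolist(),(-m["R"].T@m["t"]).round(3))
E
```

```text
t: 1.35
eef_pos: [0.4197, 0.121, 0.2793]
orientation: [-0.0, 0.734, 0.679, -0.0]
wrist_force: [-0.2, 0.7, -0.1]
width: 1.0
finger_force: 0.0
[0.41954857 0.12131161 0.27926173] [-1.58529729e-04  7.33593588e-01  6.79588393e-01 -1.95238989e-04] array([-0.76166679, -0.13227349,  0.34510587,  1.88584889,  0.04527145,
        1.38096355, -0.50430721]) [[0.997, -0.077, -0.0], [-0.075, -0.966, 0.248], [-0.019, -0.247, -0.969]] [0.424 0.189 0.419]
```

View pics/w1.png

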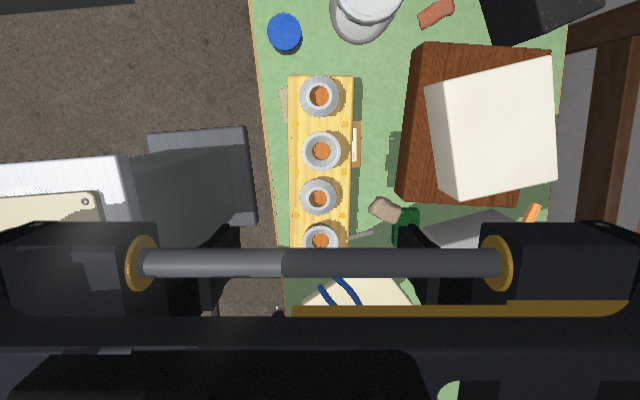

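Wrist view: four springs on the board at px (320,96), (321,151), (318,197), (320,238). I'll measure centres and radial height profiles.

```bash
cat >> h.py <<'E'
def springs(tag,pts):
    im,d,m=load(tag);P=cloud(d,m);hsv=cv2.cvtColor(im,cv2.COLOR_BGR2HSV)
    for u,v in pts:
        w=np.zeros(d.shape,np.uint8);cv2.circle(w,(u,v),30,255,-1)
        k=((hsv[...,1]<75)&(P[...,2]>.035)&(w>0)).astype(np.uint8)
        k=cv2.morphologyEx(k,cv2.MORPH_OPEN,np.ones((3,3)))
        c=max(cv2.findContours(k,0,1)[0],key=cv2.contourArea)[:,0]
        for z in(.047,.053):
            Q=np.array([ray(m,a,b,z)[:2] for a,b in c],np.float32)
            (x,y),r=cv2.minEnclosingCircle(Q);print(z,round(x,4),round(y,4),"r",round(r*1e3,1),end=" | ")
        R=np.hypot(P[...,0]-x,P[...,1]-y)*1e3
        print([round(float(np.median(P[...,2][(R>a)&(R<=a+3)&(d>0)])*1e3),1) for a in(0,4,8,11,14,17,20,24,27)])
E
python3 - <<'E'
from h import *
print(load("w1")[2]["intrinsics"])
springs("w1",[(320,96),(321,151),(318,197),(320,238)])
E
```

```text
[[313.68288781   0.         318.4404501 ]
 [  0.         313.68288781 196.76387061]
 [  0.           0.           1.        ]]
0.047 0.426 0.2114 r 22.9 | 0.053 0.426 0.211 r 22.5 | [41.6, 41.5, 41.6, 52.3, 51.7, 49.7, 47.3, 29.3, 29.4]
0.047 0.4237 0.1493 r 23.2 | 0.053 0.4237 0.1499 r 22.9 | [368.2, 365.5, 366.1, 366.2, 364.1, 364.5, 365.8, 366.5, 366.1]
0.047 0.4154 0.0942 r 23.1 | 0.053 0.4155 0.0957 r 22.7 | [41.3, 41.5, 42.0, 51.8, 51.5, 49.5, 46.8, 29.6, 29.5]
0.047 0.413 0.0237 r 34.7 | 0.053 0.4132 0.0263 r 34.1 | [41.5, 41.7, 41.9, 42.0, 42.8, 48.9, 50.7, 49.7, 30.7]
```

Crowns: #1 and #3 (y=.211, .094) are up, #2 and #4 are down. I'll pick #3 first.

```bash
python3 drive.py '{"rows":[[-0.027,-0.002,0.06,0],[-0.027,-0.002,0.12,0],[-0.027,-0.002,0.17,0],[-0.027,-0.002,0.2,0],[-0.027,-0.002,0.223,0],[-0.027,-0.002,0.223,0],[-0.027,-0.002,0.223,0]]}' && python3 drive.py '{"rows":[[0,0,0,0],[0,0,0,0],[0,0,0,0],[0,0,0,0],[0,0,0,0]]}' 0.0
```

```text
t: 2.28
eef_pos: [0.4162, 0.0943, 0.0572]
orientation: [0.0, 0.734, 0.679, 0.0]
wrist_force: [0.1, 0.1, 0.0]
width: 1.002
finger_force: 0.0
t: 2.9
eef_pos: [0.416, 0.0935, 0.0566]
orientation: [-0.0, 0.734, 0.679, 0.0]
wrist_force: [-0.1, 0.5, 0.3]
width: 0.516
finger_force: 13.5
```

```bash
python3 drive.py '{"rows":[[0,0,-0.06,0],[0,0,-0.12,0],[0,0,-0.18,0],[-0.06,0.02,-0.22,-0.1],[-0.337,0.112,-0.22,-0.54],[-0.337,0.112,-0.22,-0.54],[-0.337,0.112,-0.22,-0.54],[-0.337,0.112,-0.22,-0.54],[-0.337,0.112,-0.22,-0.54],[-0.337,0.112,-0.22,-0.54]]}' && python3 drive.py '{"rows":[[0,0,0,0],[0,0,0,0]]}' && python3 - <<'E'
from h import *
im,d,m=snap("wrist","w2")
s=ctrl.state();print(s["eef_pos"],s["orientation"],s["joints"])
E
```

```text
t: 4.15
eef_pos: [0.5007, -0.2552, 0.2763]
orientation: [0.0, 0.528, 0.849, -0.001]
wrist_force: [0.6, 0.4, -1.1]
width: 0.507
finger_force: 30.0
t: 4.4
eef_pos: [0.5014, -0.25, 0.2763]
orientation: [-0.0, 0.526, 0.85, 0.0]
wrist_force: [1.1, -0.6, -0.8]
width: 0.509
finger_force: 30.0
[ 0.5014662  -0.24977338  0.2764184 ] [-2.60746348e-04  5.25679494e-01  8.50682535e-01  4.74850226e-04] [-0.40292086  0.22689836  0.92448612  1.62725377 -0.18493404  1.37989838
  1.00837495]
```

View pics/w2.png

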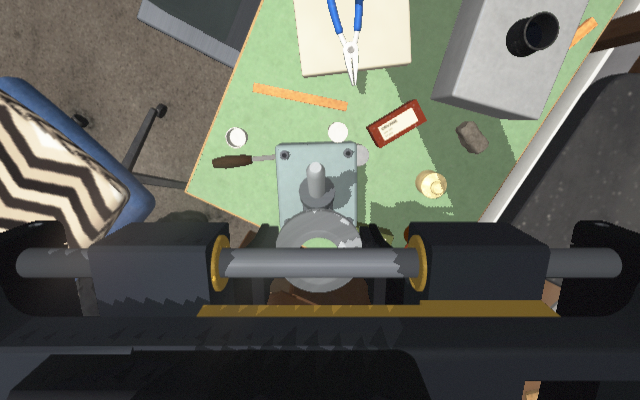

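The wrist view shows the plate at (277–357, 143), post tip near (316,167), and seat near (318,203), with the post straight along the tool x axis. I'll measure these.

```bash
cat >> h.py <<'E'
def arbor(tag):
    im,d,m=load(tag);P=cloud(d,m);z=P[...,2];v,u=np.indices(d.shape)
    roi=(v<235)&(v>120)&(u>260)&(u<380)&(d>0)
    k=(roi&(z>.033)&(z<.2)).astype(np.uint8)          # stand incl. arbor
    sel=lambda a:np.array([ray(m,*q,.038)[:2] for q in a])
    rows=range(155,200,3);L=[];R=[]
    for r in rows:
        c=np.where(k[r])[0];L.append((c.min()-.5,r));R.append((c.max()+.5,r))
    F=[(c,np.where(k[:,c])[0].min()-.5) for c in range(285,348,4)]
    out={}
    for n,a in(("L",L),("R",R),("F",F)):
        q=sel(a);vx,vy,x,y=cv2.fitLine(q.astype(np.float32),cv2.DIST_HUBER,0,1e-4,1e-4).ravel()
        out[n]=((x,y),np.degrees(np.arctan2(vy,vx))%180);print(n,np.round([x,y],4),round(out[n][1],1),"deg",q[0].round(3),q[-1].round(3))
    post=roi&(z>.088)&(z<.14);X=P[post];print("post n",len(X),"zmax",X[:,2].max(),"px",u[post].min(),u[post].max(),v[post].min(),v[post].max())
    for a in np.arange(.088,.134,.006):
        b=post&(z>=a)&(z<a+.006)
        if b.sum()>4: print(round(a,3),b.sum(),P[b].mean(0).round(4),"u",u[b].min(),u[b].max(),"v",v[b].min(),v[b].max())
    return out
E
python3 - <<'E'
from h import *
arbor("w2")
E
```

```text
L [ 0.457  -0.2769] 118.1 deg [ 0.444 -0.252] [ 0.468 -0.298]
R [ 0.5476 -0.2317] 101.9 deg [ 0.544 -0.202] [ 0.556 -0.254]
F [ 0.4764 -0.2201] 28.0 deg [ 0.448 -0.235] [ 0.512 -0.202]
post n 742 zmax 0.13303545329781388 px 301 330 162 208
0.088 226 [ 0.5081 -0.269   0.0903] u 301 330 v 188 208
0.094 41 [ 0.5017 -0.2577  0.0972] u 308 324 v 186 195
0.1 43 [ 0.5005 -0.2542  0.1031] u 308 324 v 184 192
0.106 47 [ 0.4983 -0.2505  0.1091] u 307 324 v 180 189
0.112 53 [ 0.4964 -0.2465  0.115 ] u 307 324 v 177 186
0.118 59 [ 0.4936 -0.2407  0.1215] u 306 324 v 164 184
0.124 207 [ 0.4896 -0.2346  0.1276] u 307 324 v 162 181
0.13 66 [ 0.4894 -0.2337  0.1311] u 310 321 v 166 175
```

```bash
python3 drive.py '{"rows":[[0.038,-0.004,0.05,-0.025],[0.038,-0.004,0.1,-0.025],[0.038,-0.004,0.12,-0.025],[0.038,-0.004,0.127,-0.025],[0.038,-0.004,0.13,-0.025]]}' && python3 drive.py '{"rows":[[0,0,0.003,0],[0,0,0.006,0],[0,0,0.009,0],[0,0,0.012,0],[0,0,0.012,0],[0,0,0.012,0]]}' && python3 - <<'E'
from h import *
im,d,m=snap("wrist","w3")
cv2.imwrite("pics/w3c.png",cv2.resize(im[130:330,200:440],None,fx=3,fy=3))
s=ctrl.state();print(s["eef_pos"],s["orientation"],s["joints"])
E
```

```text
t: 5.08
eef_pos: [0.4813, -0.2185, 0.147]
orientation: [0.0, 0.515, 0.857, 0.0]
wrist_force: [0.2, -0.2, -0.1]
width: 0.509
finger_force: 30.0
t: 5.82
eef_pos: [0.4823, -0.2201, 0.1361]
orientation: [0.002, 0.516, 0.857, 0.0]
wrist_force: [1.2, -1.6, 7.4]
width: 0.511
finger_force: 30.0
[ 0.48225879 -0.22010539  0.13606184] [2.03254606e-03 5.15909857e-01 8.56640426e-01 2.62967784e-04] [-0.41940211  0.28243315  0.88096024  1.88509087 -0.24602313  1.08245863
  1.04466467]
```

View pics/w3c.png

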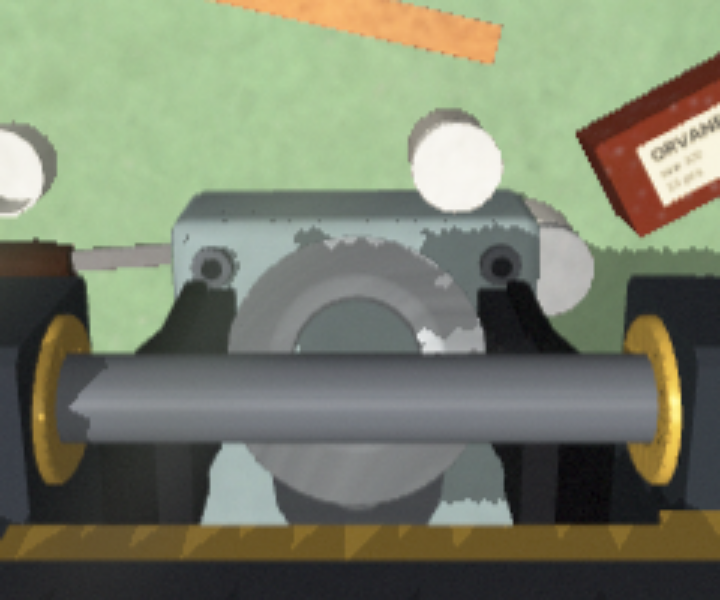

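The spring is held at centre crop (357,370) with its front rim and part of its back rim visible. I'll check its tilt from depth.

```bash
cat >> h.py <<'E'
def tilt(tag,zlo=.10,zhi=.19):
    """plane fit of the outer rim/cone of the held spring, TCP axes via L,n; prints height profile along L"""
    im,d,m=load(tag);P=cloud(d,m);z=P[...,2];s=ctrl.state()
    L=np.array([-.470,.882]);n=np.array([.882,.470]);p=s["eef_pos"]
    a=(P[...,:2]-p[:2])@L;b=(P[...,:2]-p[:2])@n
    v,u=np.indices(d.shape)
    k=(np.abs(b)<.019)&(np.abs(a)<.03)&(z>zlo)&(z<zhi)&(d>.05)
    for lo in np.arange(-.028,.03,.004):
        q=k&(a>=lo)&(a<lo+.004)&(np.abs(b)<.008)
        if q.sum()>3: print(round(lo*1e3+2),"n",q.sum(),"z rel TCP mm",np.percentile((z[q]-p[2])*1e3,[10,50,90]).round(1))
E
python3 - <<'E'
from h import *
tilt("w3")
E
```

```text
-18 n 100 z rel TCP mm [0.7 1.6 2.4]
-14 n 224 z rel TCP mm [1.1 2.  2.7]
-10 n 229 z rel TCP mm [1.4 2.2 3.2]
-6 n 63 z rel TCP mm [1.7 2.5 3.2]
10 n 40 z rel TCP mm [-13.6 -10.9  -9.2]
14 n 251 z rel TCP mm [-12.2 -10.8  -9.6]
18 n 358 z rel TCP mm [-19.1 -15.4 -12.1]
22 n 57 z rel TCP mm [-21.4 -20.4 -19. ]
```

Tilt is about 31°, as wanted. Now onto the tip and along the arbor axis.

```bash
python3 drive.py '{"rows":[[0,0,-0.02,0],[-0.005,0,-0.018,0],[-0.005,0,-0.018,0],[-0.011,0,-0.010,0],[-0.015,0,-0.0045,0],[-0.0185,0,0.0005,0],[-0.0185,0,0.0005,0]]}' && python3 - <<'E'
from h import *
im,d,m=snap("wrist","w4");tilt("w4",.07)
E
```

```text
t: 6.75
eef_pos: [0.4892, -0.2356, 0.1334]
orientation: [-0.0, 0.516, 0.857, -0.0]
wrist_force: [0.5, -0.7, 0.2]
width: 0.51
finger_force: 30.0
-18 n 143 z rel TCP mm [-1.1 -0.1  0.6]
-14 n 213 z rel TCP mm [-0.5  0.4  1.1]
-10 n 233 z rel TCP mm [0.1 1.  1.7]
-6 n 33 z rel TCP mm [0.8 1.2 1.9]
2 n 4 z rel TCP mm [-12.9 -11.8 -11.6]
6 n 207 z rel TCP mm [-13.1  -6.6  -4.9]
10 n 135 z rel TCP mm [-12.9  -8.5  -6.3]
14 n 236 z rel TCP mm [-11.2 -10.   -8.9]
18 n 346 z rel TCP mm [-16.7 -13.8 -10.9]
22 n 125 z rel TCP mm [-19.7 -18.4 -16.9]
```

```bash
python3 drive.py '{"rows":[[-0.003,0,0.004,0],[-0.006,0,0.008,0],[-0.009,0,0.0125,0],[-0.0115,0,0.0165,0],[-0.0115,0,0.0165,0]]}' && python3 drive.py '{"rows":[[-0.003,0,0.004,0],[-0.006,0,0.008,0],[-0.009,0,0.0125,0],[-0.0115,0,0.0165,0],[-0.0115,0,0.0165,0]]}'
```

```text
t: 7.42
eef_pos: [0.4947, -0.2457, 0.1171]
orientation: [-0.0, 0.516, 0.857, -0.0]
wrist_force: [0.1, 0.2, -0.1]
width: 0.51
finger_force: 30.0
t: 8.05
eef_pos: [0.5001, -0.2559, 0.1007]
orientation: [-0.0, 0.516, 0.857, -0.0]
wrist_force: [0.4, 0.8, -1.1]
width: 0.509
finger_force: 30.0
```

```bash
python3 drive.py '{"rows":[[-0.0015,0,0.002,0],[-0.003,0,0.004,0],[-0.0045,0,0.006,0],[-0.0055,0,0.0075,0],[-0.0055,0,0.0075,0]]}' && python3 drive.py '{"rows":[[-0.001,0,0.0015,0],[-0.002,0,0.003,0],[-0.002,0,0.003,0]]}'; python3 -c "
from h import *
snap('wrist','w5');tilt('w5',.05)"
```

```text
t: 8.68
eef_pos: [0.5023, -0.2594, 0.0945]
orientation: [-0.002, 0.516, 0.857, 0.001]
wrist_force: [-10.8, 10.1, 21.7]
width: 0.508
finger_force: 30.0
t: 9.05
eef_pos: [0.5032, -0.261, 0.0923]
orientation: [-0.002, 0.516, 0.857, 0.002]
wrist_force: [-14.7, 13.8, 34.2]
width: 0.506
finger_force: 30.0
-14 n 151 z rel TCP mm [4.6 5.7 6.6]
-10 n 247 z rel TCP mm [5.  5.9 6.7]
-6 n 196 z rel TCP mm [5.  5.9 6.8]
18 n 16 z rel TCP mm [20.  23.5 26.2]
22 n 157 z rel TCP mm [29.2 35.6 75.1]
26 n 6753 z rel TCP mm [74.3 88.6 96.3]
30 n 582 z rel TCP mm [36.3 64.8 65.7]
```

Seated (37 N resistance, tilt matches). Now release, rise and check.

```bash
python3 drive.py '{"rows":[[0,0,-0.002,0],[0,0,-0.002,0],[0,0,-0.002,0]]}' 1.0 && python3 drive.py '{"rows":[[0,0,-0.03,0],[0,0,-0.08,0],[0,0,-0.14,0],[0,0,-0.18,0],[0,0,-0.18,0]]}' && python3 - <<'E'
from h import *
im,d,m=snap("wrist","w6");s=ctrl.state();print(s["eef_pos"],s["orientation"])
cv2.imwrite("pics/w6c.png",cv2.resize(im[120:240,240:400],None,fx=4,fy=4))
# height of every visible stack point along the arbor axis
P=cloud(d,m);L=np.array([-.470,.882]);n=np.array([.882,.470])
a=P[...,:2]@L+.4652;b=P[...,:2]@n-.322;z=P[...,2]-.082
c,sn=np.cos(.6109),np.sin(.6109);S=a*sn+z*c;T=a*c-z*sn
r=np.hypot(T,b)
for q0 in(0,45,90,135,180,225,270,315):
    ph=np.degrees(np.arctan2(b,T))%360;k=(np.abs((ph-q0+180)%360-180)<22)&(d>0)
    print(q0,[ (int((k&(r>x)&(r<x+.003)&(np.abs(S)<.05)).sum()),round(float(np.median(S[k&(r>x)&(r<x+.003)&(np.abs(S)<.05)])*1e3),1)) for x in(.011,.014,.017,.020,.024)])
E
```

```text
t: 9.48
eef_pos: [0.5037, -0.2625, 0.0923]
orientation: [0.0, 0.516, 0.857, -0.0]
wrist_force: [0.3, 0.6, 0.5]
width: 0.763
finger_force: 0.0
t: 10.1
eef_pos: [0.5049, -0.2632, 0.2753]
orientation: [0.002, 0.516, 0.857, 0.001]
wrist_force: [0.9, -0.5, -0.2]
width: 1.002
finger_force: 0.0
[ 0.50420648 -0.26256708  0.27322617] [9.79655544e-04 5.15722323e-01 8.56755148e-01 3.76932850e-04]
0 [(0, nan), (0, nan), (0, nan), (0, nan), (0, nan)]
45 [(12, 10.3), (14, 9.3), (20, 7.5), (22, 5.4), (5, -46.8)]
90 [(22, 10.4), (40, 8.2), (45, 6.5), (19, 4.8), (8, -48.5)]
135 [(45, 9.4), (61, 7.4), (80, 4.5), (33, 4.8), (0, nan)]
180 [(56, -29.2), (81, -26.4), (95, -6.6), (63, 4.1), (0, nan)]
225 [(38, 9.8), (69, 8.1), (69, 6.6), (59, 5.2), (0, nan)]
270 [(20, 10.3), (40, 9.8), (43, 8.0), (38, 6.3), (11, -48.5)]
315 [(18, 7.8), (19, 10.3), (18, 8.8), (24, 6.5), (5, 4.5)]
  return _methods._mean(a, axis=axis, dtype=dtype,
  ret = ret.dtype.type(ret / rcount)
```

View pics/w6c.png

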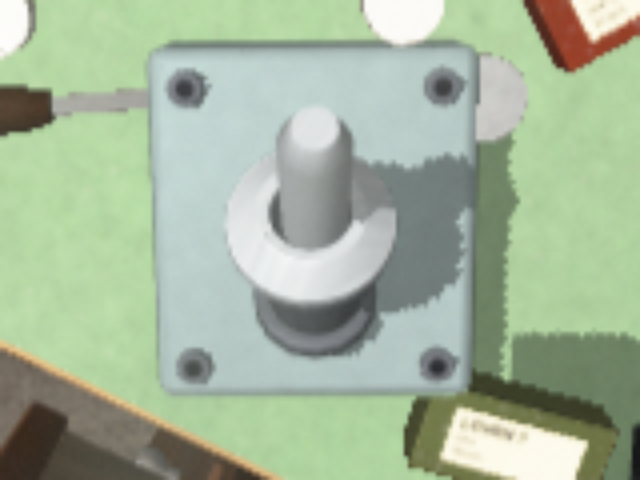

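First spring is home (rim ≈5 mm, crown ≈10.4 mm along the axis all around; the image shows it flat round the post). Next I'll go over the end crown‑down spring #4.

```bash
python3 drive.py '{"rows":[[0.3,0.057,-0.005,0.566],[0.3,0.057,-0.005,0.566],[0.3,0.057,-0.005,0.566],[0.3,0.057,-0.005,0.566],[0.3,0.057,-0.005,0.566],[0.3,0.057,-0.005,0.566],[0.3,0.057,-0.005,0.566]]}' && python3 - <<'E'
from h import *
im,d,m=snap("wrist","w7");s=ctrl.state();print(s["eef_pos"],s["orientation"])
K=m["intrinsics"];pts=[]
for X in([.413,.031,.05],[.4237,.1495,.05],[.426,.2112,.047]):
    c=m["R"]@np.array(X)+m["t"];p=K@c/c[2];pts.append((int(p[0]),int(p[1])))
print(pts);springs("w7",pts)
E
```

```text
t: 11.02
eef_pos: [0.412, 0.0334, 0.2762]
orientation: [-0.0, 0.732, 0.681, -0.001]
wrist_force: [0.1, -0.4, 0.1]
width: 1.001
finger_force: 0.0
[0.41276136 0.03095684 0.27629404] [-1.75972726e-04  7.33102751e-01  6.80117274e-01 -9.04896439e-04]
[(320, 177), (322, 70), (321, 7)]
0.047 0.414 0.0353 r 23.2 | 0.053 0.414 0.0364 r 22.9 | [41.7, 41.5, 41.6, 47.8, 50.3, 52.3, 352.8, 366.2, 362.4]
0.047 0.4239 0.1501 r 23.2 | 0.053 0.4238 0.1493 r 22.8 | [41.4, 41.5, 41.6, 48.0, 50.2, 52.3, 52.3, 29.5, 29.6]
0.047 0.426 0.2099 r 23.0 | 0.053 0.4258 0.2081 r 22.6 | [41.6, 41.5, 43.1, 51.4, 50.5, 47.5, 30.6, 29.5, 29.5]
```

```bash
python3 drive.py '{"rows":[[0.0055,0.001,0.06,0],[0.0055,0.001,0.12,0],[0.0055,0.001,0.17,0],[0.0055,0.001,0.2,0],[0.0055,0.001,0.2145,0],[0.0055,0.001,0.2145,0],[0.0055,0.001,0.2145,0]]}' && python3 drive.py '{"rows":[[0,0,0,0],[0,0,0,0],[0,0,0,0],[0,0,0,0],[0,0,0,0]]}' 0.0
```

```text
t: 11.95
eef_pos: [0.4159, 0.0349, 0.064]
orientation: [0.0, 0.735, 0.678, 0.001]
wrist_force: [0.3, 0.8, -0.7]
width: 0.998
finger_force: 0.0
t: 12.58
eef_pos: [0.4151, 0.0349, 0.063]
orientation: [-0.0, 0.734, 0.679, 0.0]
wrist_force: [0.2, 0.0, 0.2]
width: 0.519
finger_force: 12.9
```

```bash
python3 drive.py '{"rows":[[0,0,-0.06,0],[0,0,-0.12,0],[0,0,-0.17,0],[-0.04,0.015,-0.2,-0.1],[-0.246,0.084,-0.2,-0.567],[-0.246,0.084,-0.2,-0.567],[-0.246,0.084,-0.2,-0.567],[-0.246,0.084,-0.2,-0.567],[-0.246,0.084,-0.15,-0.567],[-0.246,0.084,-0.1,-0.567]]}' && python3 drive.py '{"rows":[[0,0,0,0],[0,0,0,0],[0,0,0,0]]}' && python3 - <<'E'
from h import *
p=ctrl.state()["eef_pos"];print("along",p[:2]@[-.47,.882],"lat",p[:2]@[.882,.47]);snap("wrist","w8");tilt("w8")
E
```

```text
t: 13.82
eef_pos: [0.4794, -0.2192, 0.1617]
orientation: [0.001, 0.516, 0.856, -0.001]
wrist_force: [0.9, 0.3, -0.8]
width: 0.506
finger_force: 30.0
t: 14.2
eef_pos: [0.4807, -0.2169, 0.1651]
orientation: [0.001, 0.515, 0.857, 0.001]
wrist_force: [0.4, 0.8, -1.0]
width: 0.51
finger_force: 30.0
along -0.41718503361215237 lat 0.32204368177513937
-22 n 37 z rel TCP mm [-11.1 -10.4  -9.9]
-18 n 204 z rel TCP mm [-11.2 -10.5  -9.6]
-14 n 93 z rel TCP mm [-12.  -10.8  -9.9]
10 n 28 z rel TCP mm [-16.9 -15.9 -14.9]
14 n 171 z rel TCP mm [-16.  -14.3 -12.8]
18 n 190 z rel TCP mm [-12.8 -11.2 -10.2]
22 n 255 z rel TCP mm [-11.7 -10.5  -9.7]
26 n 51 z rel TCP mm [-13.9 -11.8 -10.2]
```

```bash
python3 drive.py '{"rows":[[0,0,0.01,0],[0,0,0.015,0],[0,0,0.018,0],[0,0,0.021,0],[0,0,0.024,0],[0,0,0.024,0],[0,0,0.024,0]]}' && python3 - <<'E'
from h import *
p=ctrl.state()["eef_pos"];print("along",p[:2]@[-.47,.882],"lat",p[:2]@[.882,.47]);snap("wrist","w9");tilt("w9")
E
```

```text
t: 15.12
eef_pos: [0.4791, -0.2156, 0.1387]
orientation: [-0.001, 0.515, 0.857, 0.001]
wrist_force: [-3.0, 6.2, 6.0]
width: 0.506
finger_force: 30.0
along -0.41538881011430867 lat 0.32123441399685787
-26 n 111 z rel TCP mm [-12.5 -10.3  -8.7]
-22 n 85 z rel TCP mm [-10.6  -8.   -6.6]
-18 n 6 z rel TCP mm [0.2 0.7 0.9]
-14 n 255 z rel TCP mm [-0.9  0.3  1.3]
-10 n 206 z rel TCP mm [-3.4 -2.  -0.4]
6 n 32 z rel TCP mm [-23.9 -21.9 -19.1]
10 n 170 z rel TCP mm [-21.8 -20.4 -19.3]
14 n 204 z rel TCP mm [-20.9 -20.  -18.9]
18 n 215 z rel TCP mm [-20.4 -19.6 -18.7]
22 n 190 z rel TCP mm [-21.9 -20.8 -19.6]
```

```bash
python3 drive.py '{"rows":[[0,0,-0.02,0],[-0.0065,0,-0.018,0],[-0.0065,0,-0.0155,0],[-0.012,0,-0.0075,0],[-0.017,0,-0.001,0],[-0.021,0,0.005,0],[-0.021,0,0.005,0]]}' && python3 - <<'E'
from h import *
im,d,m=snap("wrist","w10");tilt("w10",.07)
E
```

```text
t: 16.05
eef_pos: [0.4904, -0.2366, 0.1339]
orientation: [0.001, 0.516, 0.857, -0.0]
wrist_force: [5.1, -3.2, -0.5]
width: 0.507
finger_force: 30.0
-18 n 33 z rel TCP mm [-0.9 -0.1  0.3]
-14 n 313 z rel TCP mm [-2.6 -1.2  0.1]
-10 n 134 z rel TCP mm [-4.8 -3.5 -1.8]
-6 n 62 z rel TCP mm [-58.6 -57.1 -55.5]
6 n 214 z rel TCP mm [-14.8  -6.1  -4.2]
10 n 381 z rel TCP mm [-20.8 -13.3  -6.1]
14 n 202 z rel TCP mm [-20.4 -19.4 -18.5]
18 n 216 z rel TCP mm [-19.9 -19.1 -18.2]
22 n 195 z rel TCP mm [-21.3 -20.1 -19.1]
```

```bash
python3 drive.py '{"rows":[[-0.004,0,0.004,0],[-0.007,0,0.008,0],[-0.010,0,0.0125,0],[-0.0125,0,0.0165,0],[-0.0125,0,0.0165,0]]}'
```

```text
t: 16.73
eef_pos: [0.4958, -0.247, 0.1174]
orientation: [0.001, 0.515, 0.857, -0.0]
wrist_force: [6.1, -1.3, 0.2]
width: 0.506
finger_force: 30.0
```

```bash
python3 drive.py '{"rows":[[-0.002,0.001,0.002,0],[-0.003,0.001,0.004,0],[-0.0045,0.001,0.0055,0],[-0.0055,0.001,0.007,0],[-0.0055,0.001,0.007,0]]}' && python3 drive.py '{"rows":[[-0.001,0,0.001,0],[-0.0015,0,0.002,0],[-0.002,0,0.003,0],[-0.002,0,0.003,0]]}'; python3 -c "
from h import *
snap('wrist','w11');tilt('w11',.06)"
```

```text
t: 17.35
eef_pos: [0.4984, -0.2508, 0.1103]
orientation: [-0.0, 0.515, 0.857, 0.0]
wrist_force: [1.6, 0.6, 3.8]
width: 0.508
finger_force: 30.0
t: 17.85
eef_pos: [0.4986, -0.2513, 0.1083]
orientation: [-0.002, 0.515, 0.857, 0.001]
wrist_force: [-10.7, 9.7, 25.0]
width: 0.509
finger_force: 30.7
-26 n 38 z rel TCP mm [-12.4 -11.  -10.3]
-22 n 62 z rel TCP mm [-10.9 -10.3  -9.4]
-18 n 4 z rel TCP mm [0.4 0.5 0.9]
-14 n 186 z rel TCP mm [1.4 2.4 3.3]
-10 n 287 z rel TCP mm [-1.8  0.3  1.9]
14 n 32 z rel TCP mm [-20.6 -19.   17.7]
18 n 443 z rel TCP mm [-20.7  17.6  23.1]
22 n 647 z rel TCP mm [-21.7  20.8  23.3]
26 n 1593 z rel TCP mm [18.6 75.  81. ]
30 n 385 z rel TCP mm [64.5 65.2 65.8]
```

```bash
python3 drive.py '{"rows":[[0,0,-0.002,0],[0,0,-0.002,0],[0,0,-0.002,0]]}' 1.0 && python3 drive.py '{"rows":[[0,0,-0.03,0],[0,0,-0.08,0],[0,0,-0.14,0],[0,0,-0.165,0],[0,0,-0.165,0]]}' && cat >> h.py <<'E'
def stack(tag,u0=240,v0=120):
    im,d,m=snap("wrist",tag);s=ctrl.state();print(s["eef_pos"],s["orientation"])
    cv2.imwrite(f"pics/{tag}c.png",cv2.resize(im[v0:v0+120,u0:u0+160],None,fx=4,fy=4))
    P=cloud(d,m);L=np.array([-.470,.882]);n=np.array([.882,.470])
    a=P[...,:2]@L+.4652;b=P[...,:2]@n-.322;z=P[...,2]-.082
    c,sn=np.cos(.6109),np.sin(.6109);S=a*sn+z*c;T=a*c-z*sn
    r=np.hypot(T,b);ph=np.degrees(np.arctan2(b,T))%360
    for q0 in range(45,360,45):
        k=(np.abs((ph-q0+180)%360-180)<22)&(d>0)&(S>0)&(S<.06)
        f=lambda q:(int(q.sum()),round(float(np.median(S[q])*1e3),1)) if q.sum() else 0
        print(q0,[f(k&(r>x)&(r<x+.003)) for x in(.011,.014,.017,.020)])
E
python3 -c "
from h import *
stack('w12')"
```

```text
t: 18.27
eef_pos: [0.4993, -0.2526, 0.1091]
orientation: [-0.0, 0.515, 0.857, -0.0]
wrist_force: [-0.8, -0.0, 1.0]
width: 0.765
finger_force: 0.0
t: 18.9
eef_pos: [0.5002, -0.2531, 0.276]
orientation: [0.001, 0.515, 0.857, 0.001]
wrist_force: [0.4, -0.1, -0.6]
width: 0.998
finger_force: 0.0
[ 0.4996915  -0.25264014  0.27445907] [2.33629024e-04 5.15213729e-01 8.57061665e-01 2.48686990e-04]
45 [(12, 17.0), (23, 19.4), (33, 20.9), (39, 21.7)]
90 [(24, 17.4), (32, 20.1), (35, 21.5), (37, 21.1)]
135 [(21, 18.7), (26, 20.5), (59, 21.0), (62, 16.7)]
180 [(15, 18.2), (28, 20.0), (65, 20.5), (102, 6.4)]
225 [(17, 16.6), (25, 19.6), (45, 21.2), (103, 7.6)]
270 [(22, 16.2), (31, 18.6), (36, 20.6), (48, 21.2)]
315 [(14, 12.6), (22, 18.1), (34, 20.5), (40, 21.2)]
```

View pics/w12c.png

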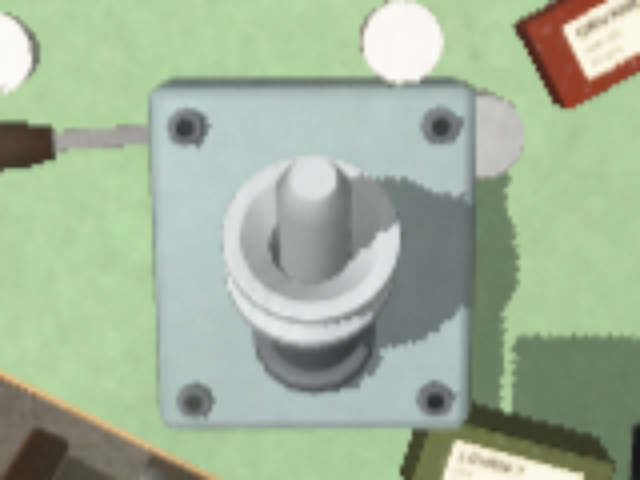

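The picture shows the second spring as a dish on the first, with its rim top at 21.2 mm all round, so it is home and flat. Now the other crown‑up spring, #1.

```bash
python3 drive.py '{"rows":[[0.444,0.1525,0,0.567],[0.444,0.1525,0,0.567],[0.444,0.1525,0,0.567],[0.444,0.1525,0,0.567],[0.444,0.1525,0,0.567],[0.444,0.1525,0,0.567],[0.444,0.1525,0,0.567],[0.444,0.1525,0,0.567],[0.444,0.1525,0,0.567]]}' && python3 drive.py '{"rows":[[0,0,0,0],[0,0,0,0]]}' && python3 - <<'E'
from h import *
im,d,m=snap("wrist","w13");s=ctrl.state();print(s["eef_pos"],s["orientation"])
K=m["intrinsics"];c=m["R"]@np.array([.426,.2112,.047])+m["t"];p=K@c/c[2];springs("w13",[(int(p[0]),int(p[1]))])
E
```

```text
t: 20.08
eef_pos: [0.4248, 0.2129, 0.2731]
orientation: [-0.0, 0.734, 0.679, -0.001]
wrist_force: [0.5, -0.4, -0.2]
width: 1.0
finger_force: 0.0
t: 20.32
eef_pos: [0.4258, 0.2102, 0.2734]
orientation: [0.0, 0.735, 0.679, -0.001]
wrist_force: [-0.1, -0.6, 0.2]
width: 0.999
finger_force: 0.0
[0.42619272 0.20966017 0.27377519] [ 8.97893799e-05  7.34990632e-01  6.78076913e-01 -6.79900508e-04]
0.047 0.4262 0.2118 r 23.0 | 0.053 0.4263 0.2129 r 22.7 | [41.5, 41.2, 41.9, 52.1, 51.6, 49.5, 348.0, 363.8, 361.8]
```

```bash
python3 drive.py '{"rows":[[0.002,0,0.06,0],[0.002,0,0.12,0],[0.002,0,0.17,0],[0.002,0,0.2,0],[0.002,0,0.2175,0],[0.002,0,0.2175,0],[0.002,0,0.2175,0]]}' && python3 drive.py '{"rows":[[0,0,0,0],[0,0,0,0],[0,0,0,0],[0,0,0,0],[0,0,0,0]]}' 0.0
```

```text
t: 21.25
eef_pos: [0.4271, 0.2132, 0.0582]
orientation: [-0.0, 0.735, 0.678, 0.001]
wrist_force: [-0.1, 1.7, -0.5]
width: 0.999
finger_force: 0.0
t: 21.88
eef_pos: [0.4263, 0.213, 0.0571]
orientation: [-0.0, 0.734, 0.679, 0.0]
wrist_force: [0.3, -0.4, -0.2]
width: 0.52
finger_force: 13.1
```

```bash
python3 drive.py '{"rows":[[0,0,-0.06,0],[0,0,-0.12,0],[0,0,-0.17,0],[-0.04,0.01,-0.2,-0.1],[-0.424,0.087,-0.2,-0.567],[-0.424,0.087,-0.2,-0.567],[-0.424,0.087,-0.2,-0.567],[-0.424,0.087,-0.2,-0.567],[-0.424,0.087,-0.2,-0.567],[-0.424,0.087,-0.2,-0.567]]}' && python3 drive.py '{"rows":[[-0.06,-0.02,0,-0.1],[-0.06,-0.02,0,-0.1]]}' >/dev/null; python3 -c "
from h import *
s=ctrl.state();p=s['eef_pos'];print(s['t'],p,s['orientation'],'along',p[:2]@[-.47,.882],'lat',p[:2]@[.882,.47])"
```

```text
t: 23.12
eef_pos: [0.4746, -0.1686, 0.2621]
orientation: [-0.001, 0.511, 0.859, 0.002]
wrist_force: [-0.4, 0.2, 0.3]
width: 0.505
finger_force: 30.0
23.375 [ 0.48250799 -0.23674167  0.26032808] [-0.00173339  0.47293165  0.88109509 -0.00202134] along -0.43558490403164346 lat 0.31430345915342667
```

```bash
python3 drive.py '{"rows":[[0.018,0.0095,0.04,0.097],[0.018,0.0095,0.08,0.097],[0.018,0.0095,0.09,0.097],[0.018,0.0095,0.09,0.097],[0.018,0.0095,0.09,0.097]]}' ; python3 -c "
from h import *
s=ctrl.state();p=s['eef_pos'];print(s['t'],p,s['orientation'],'along',p[:2]@[-.47,.882],'lat',p[:2]@[.882,.47])
snap('wrist','w14');tilt('w14')"
```

```text
t: 24.0
eef_pos: [0.4811, -0.2147, 0.1726]
orientation: [-0.0, 0.515, 0.857, 0.0]
wrist_force: [-0.2, -0.8, 0.2]
width: 0.505
finger_force: 30.0
24.0 [ 0.48110394 -0.21470078  0.17261851] [-3.43292830e-04  5.15000923e-01  8.57189544e-01  1.31517445e-04] along -0.4154849445870749 lat 0.32342431124031357
-22 n 94 z rel TCP mm [-10.4  -9.2  -8.2]
-18 n 126 z rel TCP mm [-7.8 -6.6 -5.3]
-14 n 238 z rel TCP mm [-50.4  -4.9  -4.1]
-10 n 57 z rel TCP mm [-5.5 -4.7 -3.7]
6 n 16 z rel TCP mm [-6.  -4.8 -4.2]
10 n 193 z rel TCP mm [-5.4 -4.6 -3.9]
14 n 287 z rel TCP mm [-7.2 -5.6 -4.4]
18 n 303 z rel TCP mm [-9.7 -8.2 -6.9]
22 n 170 z rel TCP mm [-13.6 -10.8  -9.4]
```

```bash
python3 drive.py '{"rows":[[-0.0015,-0.0015,0.015,0],[-0.0015,-0.0015,0.022,0],[-0.0015,-0.0015,0.026,0],[-0.0015,-0.0015,0.03,0],[-0.0015,-0.0015,0.034,0],[-0.0015,-0.0015,0.0375,0],[-0.0015,-0.0015,0.0375,0],[-0.0015,-0.0015,0.0375,0]]}' ; python3 -c "
from h import *
s=ctrl.state();p=s['eef_pos'];print(p,s['orientation'],'along',p[:2]@[-.47,.882],'lat',p[:2]@[.882,.47])
snap('wrist','w15');tilt('w15')"
```

```text
t: 25.05
eef_pos: [0.4801, -0.2167, 0.1341]
orientation: [-0.001, 0.515, 0.857, -0.0]
wrist_force: [-0.6, -0.2, 5.2]
width: 0.508
finger_force: 30.0
[ 0.48012396 -0.21665611  0.13411027] [-6.49133529e-04  5.15053051e-01  8.57158038e-01 -1.79666960e-04] along -0.4167489471707405 lat 0.3216409638677311
-26 n 74 z rel TCP mm [-7.2 -6.1 -4.9]
-22 n 21 z rel TCP mm [-4.9 -4.2 -0.9]
-18 n 127 z rel TCP mm [1.6 2.5 3.3]
-14 n 237 z rel TCP mm [1.9 2.7 3.4]
-10 n 253 z rel TCP mm [1.6 2.4 3.3]
-6 n 65 z rel TCP mm [1.5 2.3 3.3]
10 n 111 z rel TCP mm [-14.1 -12.3 -10.8]
14 n 313 z rel TCP mm [-16.4 -13.5 -11.9]
18 n 239 z rel TCP mm [-22.7 -20.2 -16.8]
```

```bash
python3 drive.py '{"rows":[[0,0,-0.02,0],[-0.005,0,-0.02,0],[-0.005,0,-0.0195,0],[-0.011,0,-0.0115,0],[-0.015,0,-0.0055,0],[-0.0185,0,-0.0005,0],[-0.0185,0,-0.0005,0]]}' && python3 drive.py '{"rows":[[-0.003,0,0.004,0],[-0.0055,0,0.008,0],[-0.008,0,0.0115,0],[-0.010,0,0.0145,0],[-0.010,0,0.0145,0]]}'
```

```text
t: 25.98
eef_pos: [0.488, -0.2329, 0.1336]
orientation: [-0.002, 0.515, 0.857, -0.001]
wrist_force: [0.2, 0.3, -0.7]
width: 0.51
finger_force: 30.0
t: 26.6
eef_pos: [0.4932, -0.2413, 0.1196]
orientation: [-0.001, 0.515, 0.857, -0.0]
wrist_force: [0.6, 0.3, 1.2]
width: 0.51
finger_force: 30.0
```

```bash
python3 drive.py '{"rows":[[-0.001,0,0.0015,0],[-0.002,0,0.003,0],[-0.003,0,0.0045,0],[-0.003,0,0.0045,0]]}' && python3 drive.py '{"rows":[[-0.001,0,0.001,0],[-0.0015,0,0.002,0],[-0.002,0,0.003,0],[-0.002,0,0.003,0]]}'; python3 -c "
from h import *
snap('wrist','w16');tilt('w16',.06)"
```

```text
t: 27.1
eef_pos: [0.4945, -0.2436, 0.1159]
orientation: [-0.002, 0.515, 0.857, 0.0]
wrist_force: [-4.7, 6.1, 15.3]
width: 0.516
finger_force: 30.0
t: 27.6
eef_pos: [0.4953, -0.2452, 0.1134]
orientation: [-0.002, 0.515, 0.857, 0.001]
wrist_force: [-7.7, 8.0, 23.4]
width: 0.513
finger_force: 30.0
-22 n 23 z rel TCP mm [-4.5 -2.8 -1.2]
-18 n 139 z rel TCP mm [1.3 2.  2.8]
-14 n 232 z rel TCP mm [1.5 2.2 3. ]
-10 n 241 z rel TCP mm [1.3 2.1 3. ]
-6 n 59 z rel TCP mm [1.7 2.2 3. ]
10 n 16 z rel TCP mm [-11.8 -11.  -10. ]
14 n 406 z rel TCP mm [-14.9 -12.2  16.3]
18 n 670 z rel TCP mm [-21.2   9.7  15.6]
22 n 98 z rel TCP mm [ 9.8 13.1 74.8]
26 n 701 z rel TCP mm [63.9 74.5 76.1]
30 n 360 z rel TCP mm [64.5 65.2 65.8]
```

```bash
python3 drive.py '{"rows":[[0,0,-0.002,0],[0,0,-0.002,0],[0,0,-0.002,0]]}' 1.0 && python3 drive.py '{"rows":[[0,0,-0.03,0],[0,0,-0.08,0],[0,0,-0.14,0],[0,0,-0.16,0],[0,0,-0.16,0],[0,0,-0.16,0]]}' && python3 -c "
from h import *
stack('w17')"
```

```text
t: 28.02
eef_pos: [0.4952, -0.2458, 0.1139]
orientation: [-0.001, 0.515, 0.857, -0.0]
wrist_force: [0.6, -0.4, -0.4]
width: 0.773
finger_force: 0.0
t: 28.78
eef_pos: [0.4953, -0.2454, 0.2726]
orientation: [-0.002, 0.515, 0.857, -0.0]
wrist_force: [0.3, 0.8, 0.5]
width: 1.003
finger_force: 0.0
[ 0.49520901 -0.24545792  0.27254135] [-2.36263319e-03  5.14933667e-01  8.57226644e-01 -4.65077267e-04]
45 [(17, 32.0), (24, 31.8), (28, 30.1), (32, 27.9)]
90 [(27, 32.5), (33, 30.9), (37, 29.0), (37, 27.3)]
135 [(29, 32.3), (44, 30.4), (66, 27.8), (84, 20.2)]
180 [(29, 32.4), (47, 30.7), (77, 27.9), (128, 19.5)]
225 [(31, 32.4), (40, 31.2), (50, 29.3), (126, 21.3)]
270 [(26, 32.6), (33, 31.9), (36, 30.1), (46, 27.8)]
315 [(20, 28.6), (27, 32.3), (28, 30.5), (33, 28.6)]
```

View pics/w17c.png

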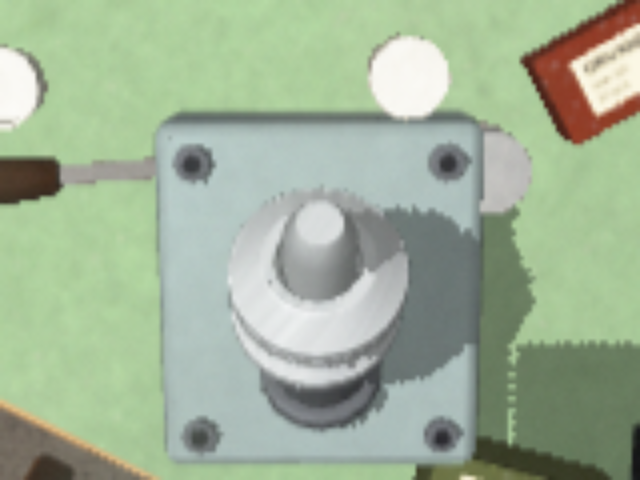

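The third spring's crown lies at 32.4 mm all round (33 expected, same −0.6 mm bias as before), so the stack is flat and home. The robot is clear, so I'm handing in.

```bash
python3 -c "
from plant import ctrl
print(ctrl.close_job())"
```

```text
the job is handed in; nothing more can be done
None
```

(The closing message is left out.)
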